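Share out fired clay chunks from a shaker and cover the tray

ROBOT

A 6-joint arm with a two-finger parallel gripper is mounted at the origin on the work surface. World frame = base frame: x ahead of the robot, y to its left, z up, the work surface at z = 0. Lengths are in m, angles in rad, forces in N, time in s.
With the tool pointing down it reaches from about 0.35 to 0.775 m from the base axis. Payload 7.3 kg.
Tool frame: the origin (TCP) lies at the very end of the fingers, on their centre line; the grasp point (between the pads) lies 19 mm behind it; z points along the fingers, y is the line along which they close (so a half turn about z gives the same grasp; the last joint's range is limited). The gripper opens to 92 mm and grips with 3 to 60 N. Pads are 19 mm wide; open, the fingers measure 130 mm over their backs; the gripper's body (75 mm by 190 mm) begins 47 mm behind the grasp point.
Start: joints at [1.017, 0.342, 1.524, -0, 1.275, -0.146], TCP at [0.208, 0.482, 0.227] pointing down, gripper open.
Joint ranges: [-2.53, 2.53], [-0.77, 2.02], [0.04, 2.7], [-1, 4.14], [0.28, 2.66], [-3.11, 3.11]. Speed limits (rad/s): [2.57, 2.57, 3.14, 3.14, 3.14, 3.14].

INTERFACE

Orientations are given as [roll, pitch, yaw] about the fixed x, y, z axes, in that order (R = Rz(yaw) Ry(pitch) Rx(roll)).
In Python, from cell import telemetry, eyes, job gives the robot as it stands.
- The arm moves only by the tool apply_moves, never from a script. Its arguments are lists of equal length, an entry for each row: "delta_pos": the shift along the world's x, y, z each as a share of 0.4 m, from -1 to 1, a list of three; "dr": the turn, a rotation vector about the world's x, y, z each as a share of 0.5 rad, from -1 to 1, a list of three; "jaw": the opening, from 0 (shut) to 1 (fully open). A call has 1 to 8 rows; each row is the pose to reach, as a shift and turn from the pose commanded when the call began; what a row does not reach only later rows make up. A row lasts 1/12 s, in which the tool goes at most 41.7 mm and 7.16 degrees, less where a joint would pass 70% of its speed; a pose out of reach is approached as far as the arm can. A call with a number of a shift or a turn outside -1 to 1 is refused whole. A call with a gripper value outside its range is refused whole. The fingers move at their own pace and stop on an object; "force" is the grip in N (left out, the last holds). Time passes only in rows, so rows that repeat a pose let the fingers close. It gives the time, the measured TCP pose, the force, the opening and the grip force at its end, in the units of the state.
- telemetry.observe(): the state, without advancing time (a new reading comes with each control period).
- eyes.read_camera(name): name is "scene" or "side" or "wrist"; returns the picture (384x512x3 uint8, red, green, blue); there is no depth.
- eyes.camera_model(name): a dict with "vertical_fov" (degrees; the focal length in pixels is half the picture's height over the tangent of half this angle, whatever the lens; pixels are square), "cx", "cy" (the principal point, pixels), "rvec" (rotation vector, rad) and "tvec" (3), from world to camera coordinates, as OpenCV has them; the wrist camera has in their place "hand_eye" (4x4, takes a point from camera to tool coordinates, whose origin is the TCP and whose axes are the flange's). Camera axes: x right, y down, z forward; pixel columns grow to the right and rows downward; lengths in m; the calibration is good to about 2 mm. A picture is of the moment at which its call begins: read the wrist's pose just before it. camera_model takes no time and is no camera call.
- job.hand_in(): hands the job in; it is judged then, once.
The state is a dict: "time": time; "qpos": joint angles; "qvel": joint speeds; "joint_efforts": joint torques, N m; "tool_pos": TCP position; "tool_rot": TCP orientation; "contact_force": force on the tool from outside, world axes, zero at the start; "torque": the same for the moment, N m; "opening": finger opening in m; "grip_force": force on a finger pad.
Only numpy, scipy, OpenCV 4.12 (cv2) and the standard library are available. Lean on these libraries where they do the work, as an engineer would, in place of code of your own. Each camera call takes 0.05 s, during which the arm holds its last target. There are 200 camera calls.

TASK

Pick up the long shaker by the grip on its top and shake its eight clay chunks into the white tray, spread evenly over the three bays: all eight in the tray, at least two in every bay, none sticking up under the lid, and never touching the chunks with the fingers. Then set the shaker down flat on the table and let go of it, and put the plywood lid on the tray, fully seated and not dropped. Leave the brush, cup and tin beyond the tray where they are.

Things in the scene. Friction and masses are not known exactly. Their poses are not given: they have to be found in the camera images.
- tray: White shallow tray fixed to the table, 136 mm (its x) by 216 mm (its y), 55 mm tall, walls and floor 5 mm. Two ribs along its x, 4 mm thick, 25 mm tall, at y = -34.5 and +34.5 mm, divide it into three equal bays side by side along y (each about 66 x 126 mm inside). Origin: centre of its underside, on the table; z up.
- tray_bay0 (a point): Centre of the floor of the tray's bay at negative tray y (70.7 mm from the tray's middle), 5 mm above the table.
- tray_bay1 (a point): Centre of the floor of the middle bay, 5 mm above the table.
- tray_bay2 (a point): Centre of the floor of the bay at positive tray y (70.7 mm from the tray's middle), 5 mm above the table.
- shaker: Long flat aluminium tube, 196 (its x) x 32 (y) x 28 mm tall, about 0.22 kg with an upright wooden grip rib on top. Closed at +x, open at -x (the mouth, with no roof over its last 38 mm, turned roughly towards the robot at the start). Floor and sides 4 mm, inside 24 mm wide, 21 mm high. Origin: centre of the underside; z up. The eight chunks lie in it in single file.
- shaker_mouth (a point): Middle of the lower edge of the shaker's mouth, at (-98, 0, 4) mm in its frame. Nothing blocks it: held level and moved smoothly the chunks stay in; mouth down 15 to 25 degrees they creep out as it is shaken lengthwise by about 10 mm, often one per shake; beyond 25 to 35 degrees (friction varies) they all slide out within a second.
- shaker_grip (a point): Point to grip on the shaker's rib, at (0, 0, 53) mm in its frame; fingers close along the shaker's y. The rib is 90 mm long (x), 14 mm wide (y), and stands from 28 to 70 mm above the underside, in the middle of the roof.
- lid: Plywood lid 136 (its x) x 216 (its y) x 6 mm, 0.25 kg. Under it a frame of cleats 8 mm deep, 118 x 194 mm, drops into the tray (126 x 206 mm inside); half a turn makes no difference. On top a bar grip 14 (x) x 80 mm (y), 6 to 40 mm above the origin: grip it 30 mm up, closing along x. Origin: centre of the board's underside, 8 mm above the table at the start, 55 mm when seated.
- brush: Brush 160 mm long lying crosswise just beyond the tray, a bystander. Origin: centre of its underside.
- cup: White cup with a handle, 60 mm across, 60 mm tall, a bystander beyond the tray on its left. Origin: centre of the underside.
- tin: Small steel tin, 56 mm across, 50 mm tall, a bystander beyond the tray on its right. Origin: centre of the underside.
- chunk0: Fired clay chunk: terracotta disc 20 mm across and 14 mm thick, 12 g. Origin in its middle. chunk0 is nearest the mouth at the start (its edge about 27 mm inside it), chunk7 at the closed end.
- chunk1: A clay chunk like chunk0, in the shaker at the start.
- chunk2: A clay chunk like chunk0, in the shaker at the start.
- chunk3: A clay chunk like chunk0, in the shaker at the start.
- chunk4: A clay chunk like chunk0, in the shaker at the start.
- chunk5: A clay chunk like chunk0, in the shaker at the start.
- chunk6: A clay chunk like chunk0, in the shaker at the start.
- chunk7: A clay chunk like chunk0, in the shaker at the start.

How it is judged:
By the outcome, as a careful person would: the job done as asked, in the order asked, and still so for the second after the job is handed in, with the robot touching nothing.
It also fails if it takes over 72 s, if anything falls off the work surface, if the arm or the gripper's body presses on something with over 40 N, if the wrist force passes 120 N, or if a joint passes its speed limit or range.

## Working session

There is one attempt and no reset: what is moved stays moved. The work goes in short steps, Python scripts to look and compute and a tool call to move; the robot and the scene stay as the last step left them, time stands still between calls to the robot, and variables do not carry over. Pictures are saved under pics/ and viewed, at most 10 in all, crops included, and the job is handed in when it is done.

Besides the shell and the picture viewer there is one more tool, called after "Request:" as a command line: name --argument value ..., lists and objects as JSON in quotes. apply_moves: Moves the arm, as the interface text tells. Its arguments: {"type":"object","properties":{"delta_pos":{"type":"array"},"dr":{"type":"array"},"jaw":{"type":"array"},"force":{"type":"number"}},"required":["delta_pos","dr","jaw"]}

```bash
ls; mkdir -p pics; python3 - <<'E'
from cell import telemetry, eyes
import cv2
s=telemetry.observe(); print(s)
for n in ["scene","side","wrist"]:
    print(n,eyes.camera_model(n))
    cv2.imwrite(f"pics/{n}0.png",eyes.read_camera(n)[:,:,::-1])
E
```

```text
pics
{'time': 0.0, 'qpos': array([ 1.01699153e+00,  3.42765583e-01,  1.52507846e+00, -1.54444319e-05,
        1.27541930e+00, -1.46001001e-01]), 'qvel': array([-0.00042164, -0.00016921,  0.00179899, -0.00132418, -0.00018133,
        0.00199349]), 'joint_efforts': array([-6.71018061e-04, -4.31241095e+01, -2.44222122e+01,  7.16894190e-02,
        5.60329249e-02, -1.20564837e-04]), 'tool_pos': array([0.20796065, 0.48157242, 0.2260013 ]), 'tool_rot': array([-3.13993759e+00, -2.28445648e-04,  2.73379317e+00]), 'contact_force': array([-0.0423    ,  1.00260894,  0.36849145]), 'torque': array([ 0.01488881,  0.00655941, -0.00048752]), 'grip_force': 0.0, 'opening': 0.0916594999217714}
scene {'vertical_fov': 55.778695155797884, 'cx': 257.7744126383317, 'cy': 188.68974721523256, 'rvec': array([ 0.80239146,  2.55771291, -1.11126223]), 'tvec': array([ 0.44808405, -0.1816915 ,  1.15452254])}
side {'vertical_fov': 47.48947429506581, 'cx': 260.5589114537768, 'cy': 184.09915602990785, 'rvec': array([ 0.29065189, -2.79812878,  1.2533331 ]), 'tvec': array([0.55994258, 0.11951964, 1.04495163])}
wrist {'vertical_fov': 69.28688034989712, 'cx': 253.68800933166702, 'cy': 190.54504207812226, 'hand_eye': array([[-3.35875142e-04, -9.50827474e-01, -3.09720845e-01,
         8.39700725e-02],
       [ 9.99999145e-01, -7.10853721e-04,  1.09784149e-03,
        -4.67481944e-04],
       [-1.26402406e-03, -3.09720211e-01,  9.50826900e-01,
        -1.57869510e-01],
       [ 0.00000000e+00,  0.00000000e+00,  0.00000000e+00,
         1.00000000e+00]])}
```

View pics/scene0.png

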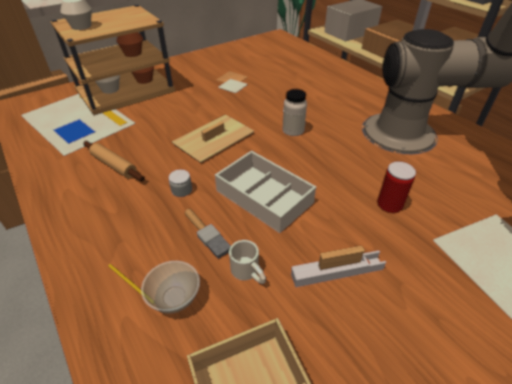

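View pics/side0.png

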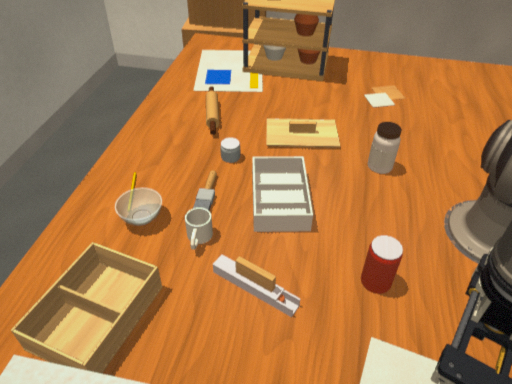

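Scene: tray centred ≈(265,190), shaker ≈(340,265), lid ≈(213,138). Side: tray ≈(281,193), shaker ≈(257,283), lid ≈(303,133). I'll enlarge these for corner picks.

```bash
python3 - <<'E'
import cv2,numpy as np
sc=cv2.imread("pics/scene0.png");sd=cv2.imread("pics/side0.png")
def c(im,x,y,w,h,k): 
    return cv2.resize(im[y:y+h,x:x+w],None,fx=k,fy=k,interpolation=cv2.INTER_CUBIC)
# each tile 400x300 => 100x75 at 4x
a=[c(sc,210,150,110,80,3.6),c(sc,286,235,110,60,3.6)]
b=[c(sd,230,150,110,90,3.6),c(sd,205,250,110,70,3.6)]
def col(l): return np.vstack(l)
A=col(a);B=col(b)
H=max(A.shape[0],B.shape[0]); pad=lambda i:np.pad(i,((0,H-i.shape[0]),(0,0),(0,0)))
im=np.hstack([pad(A),pad(B)]);print(im.shape,A.shape,B.shape);cv2.imwrite("pics/comp.png",im)
E
```

```text
(576, 792, 3) (504, 396, 3) (576, 396, 3)
```

View pics/comp.png

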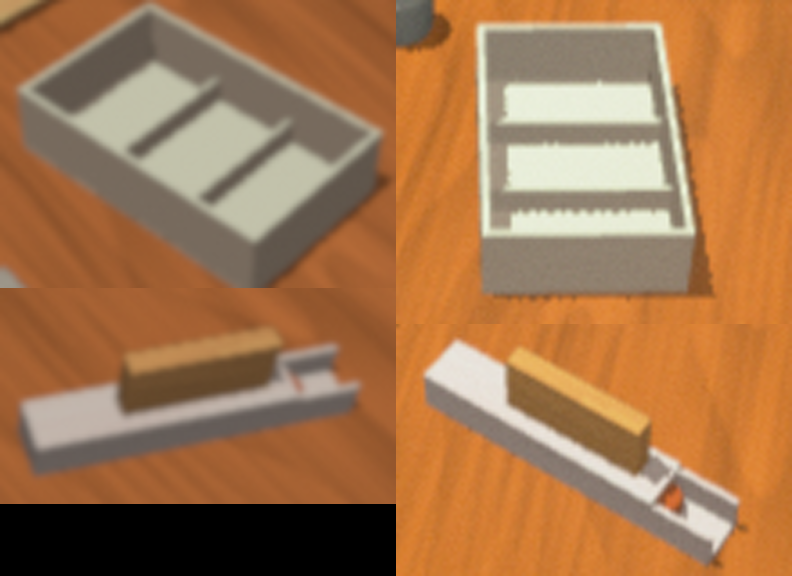

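Corners are clear: tray rim in scene at about (216,175),(252,151),(316,187),(281,217). The shaker's mouth is towards the robot, and its closed end is lower left in the side view. The lid lies crosswise (long axis ~ world x).

```bash
cat > h.py <<'E'
import numpy as np,cv2
from cell import telemetry, eyes
from scipy.optimize import least_squares
from scipy.spatial.transform import Rotation as R
def proj(n,P):
    m=eyes.camera_model(n);f=192/np.tan(np.radians(m['vertical_fov'])/2)
    if n=='wrist':
        s=telemetry.observe();T=np.eye(4);T[:3,:3]=R.from_euler('xyz',s['tool_rot']).as_matrix();T[:3,3]=s['tool_pos']
        E=np.linalg.inv(T@m['hand_eye']);q=P@E[:3,:3].T+E[:3,3]
    else: q=P@cv2.Rodrigues(m['rvec'])[0].T+m['tvec']
    return f*q[:,:2]/q[:,2:]+[m['cx'],m['cy']]
def place(p,L):
    c,s=np.cos(p[2]),np.sin(p[2]);return L@np.array([[c,s,0],[-s,c,0],[0,0,1]])+[p[0],p[1],p[3] if len(p)>3 else 0]
def fit(obs,p0):
    def r(p): return np.concatenate([(proj(n,place(p,np.array(L)/1000.))-np.array(u)).ravel() for n,L,u in obs])
    o=least_squares(r,p0,loss='soft_l1',x_scale=[.1,.1,1]);return o.x,r(o.x).reshape(-1,2)
E
cat > fit1.py <<'E'
from h import *
C=lambda l,ox,oy,sx=0,sy=0:[((x-sx+.5)/3.6-.5+ox,(y-sy+.5)/3.6-.5+oy) for x,y in l]
for n in('scene','side'):
    m=eyes.camera_model(n);print(n,-cv2.Rodrigues(m['rvec'])[0].T@m['tvec'])
tr=[('scene',[[68,-108,55],[-68,-108,55],[-68,108,55],[68,108,55]],C([(20,90),(150,5),(382,133),(255,240)],210,150)),
('side',[[68,-108,55],[-68,-108,55],[-68,108,55],[68,108,55],[68,108,0],[-68,108,0]],C([(478,24),(660,25),(694,235),(485,235),(484,293),(690,295)],230,150,396))]
sh=[('side',[[98,-16,28],[98,16,28],[98,16,0],[-98,16,0],[45,-7,70]],C([(457,340),(425,375),(428,402),(712,563),(512,349)],205,250,396,324)),
('scene',[[98,-16,28],[98,16,28],[98,16,0],[-98,16,0]],C([(22,402),(42,448),(40,475),(355,405)],286,235,0,288))]
li=[('scene',[[-68,-108,6],[68,-108,6],[68,108,6],[-68,108,6]],[(227,117),(253,135),(206,159),(174,139)]),
('side',[[-68,-108,6],[68,-108,6],[68,108,6],[-68,108,6]],[(338,120),(340,147),(267,146),(266,119)])]
for k,o,p in(('tray',tr,[.55,0,0]),('shaker',sh,[.55,.25,0])):
    x,r=fit(o,p);print(k,x.round(4),np.degrees(x[2]).round(2));print(r.round(1).tolist())
for o in li:
    pass
li=[(n,(np.array(L)+[0,0,8]).tolist(),u) for n,L,u in li]
for y in(-1.57,):
    x,r=fit(li,[.5,-.25,y]);print('lid',x.round(4),np.degrees(x[2]));print(r.round(1).tolist())
E
python3 fit1.py
```

```text
scene [0.92116257 0.53817176 0.65463278]
side [0.42750997 0.7980756  0.77463224]
tray [ 0.5226 -0.0049  0.2274] 13.03
[[-0.6, -0.2], [-0.1, -0.7], [0.3, -0.4], [0.1, 0.4], [0.1, 0.4], [0.5, -0.0], [0.7, -0.0], [-0.4, 0.4], [-0.3, 0.4], [-0.5, -0.6]]
shaker [ 0.5276  0.2699 -0.3662] -20.98
[[0.3, 0.2], [0.2, 0.4], [0.1, 1.0], [0.3, 0.3], [2.6, -1.3], [0.2, 0.0], [-0.4, 0.3], [-0.9, 0.5], [-1.3, 0.7]]
lid [ 0.5088 -0.3928 -1.6067] -92.05450090106113
[[10.2, 5.1], [-35.8, -31.1], [-48.2, -36.5], [0.8, 4.5], [-2.3, 11.7], [0.1, -38.5], [8.3, -46.7], [0.3, 2.3]]
```

```bash
sed -i 's/\[(227,117),(253,135),(206,159),(174,139)\]/[(253,135),(227,117),(174,139),(206,159)]/; s/\[(338,120),(340,147),(267,146),(266,119)\]/[(340,147),(338,120),(266,119),(267,146)]/' fit1.py; python3 fit1.py | tail -2
```

```text
lid [ 0.4999 -0.2936 -1.388 ] -79.5281088220565
[[3.0, -4.4], [-0.1, -2.7], [-0.8, 2.5], [-4.2, 2.5], [1.5, 0.2], [-1.9, 1.0], [1.2, 0.2], [0.1, -0.7]]
```

Request:
apply_moves --delta_pos '[[0.4, -0.265, 0], [0.8, -0.53, 0], [0.8, -0.53, 0], [0.8, -0.53, 0], [0.8, -0.53, 0], [0.8, -0.53, 0], [0.8, -0.53, 0], [0.8, -0.53, 0]]' --dr '[[0, 0, 0.083], [0, 0, 0.083], [0, 0, 0.083], [0, 0, 0.083], [0, 0, 0.083], [0, 0, 0.083], [0, 0, 0.083], [0, 0, 0.083]]' --jaw '[0.6, 0.6, 0.6, 0.6, 0.6, 0.6, 0.6, 0.6]'

```text
time: 0.82
tool_pos: [0.4874, 0.2963, 0.2265]
tool_rot: [-3.141, -0.0, 2.775]
contact_force: [1.0, 1.0, -0.6]
opening: 0.0552
grip_force: 0.0
```

Request:
apply_moves --delta_pos '[[0.1, -0.065, -0.1], [0.1, -0.065, -0.2], [0.1, -0.065, -0.2], [0.1, -0.065, -0.2]]' --dr '[[0, 0, 0], [0, 0, 0], [0, 0, 0], [0, 0, 0]]' --jaw '[0.6, 0.6, 0.6, 0.6]'

```text
time: 1.15
tool_pos: [0.5247, 0.2697, 0.142]
tool_rot: [-3.136, -0.007, 2.773]
contact_force: [-0.7, 0.1, -0.0]
opening: 0.0548
grip_force: 0.0
```

```bash
python3 - <<'E'
from h import *
s=telemetry.observe();print(s['time'],s['tool_pos'],s['tool_rot'],s['qpos'])
im=eyes.read_camera('wrist')[:,:,::-1].copy()
p=[0.5276,0.2699,-0.3662]
L=np.array([[45,7,70],[45,-7,70],[-45,-7,70],[-45,7,70],[-98,16,0],[-98,-16,0],[98,16,28],[98,-16,28],[-60,16,28],[-60,-16,28]])/1000
for u in proj('wrist',place(p,L)): cv2.circle(im,tuple(int(v) for v in u.round()),3,(255,0,255),1)
cv2.imwrite('pics/w1.png',im)
E
```

```text
1.15 [0.52474041 0.26971894 0.14199565] [-3.13581113 -0.00650522  2.77296622] [ 3.44993633e-01  5.39593688e-01  1.45080205e+00 -1.22972330e-04
  1.15989926e+00 -8.57145460e-01]
```

View pics/w1.png

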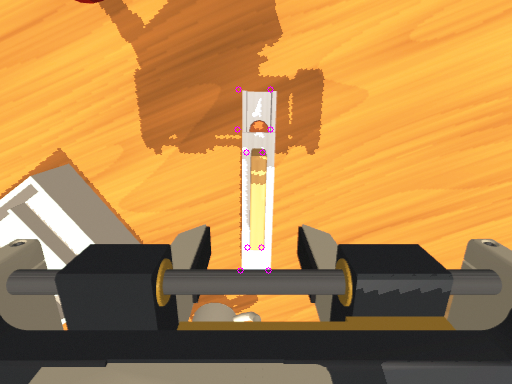

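Wrist view: rib centred at column ≈258 against a prediction of 254, mouth at (259,92), so the shaker lies ≈3–4 mm further along tool y. I'll shift and descend.

Request:
apply_moves --delta_pos '[[0.003, 0.009, 0], [0.003, 0.009, -0.1], [0.003, 0.009, -0.18], [0.003, 0.009, -0.23], [0.003, 0.009, -0.265], [0.003, 0.009, -0.275], [0.003, 0.009, -0.275]]' --dr '[[0, 0, 0], [0, 0, 0], [0, 0, 0], [0, 0, 0], [0, 0, 0], [0, 0, 0], [0, 0, 0]]' --jaw '[0.6, 0.6, 0.6, 0.6, 0.6, 0.5, 0.5]'

```text
time: 1.78
tool_pos: [0.5273, 0.2765, 0.0375]
tool_rot: [3.141, 0.001, 2.777]
contact_force: [-0.1, 0.3, -0.2]
opening: 0.0476
grip_force: 0.0
```

Request:
apply_moves --delta_pos '[[0, -0.005, -0.007], [0, -0.005, -0.007], [0, -0.005, -0.007], [0, -0.005, -0.007], [0, -0.005, -0.007], [0, -0.005, -0.007], [0, -0.005, -0.007], [0, -0.005, -0.007]]' --dr '[[0, 0, 0], [0, 0, 0], [0, 0, 0], [0, 0, 0], [0, 0, 0], [0, 0, 0], [0, 0, 0], [0, 0, 0]]' --jaw '[0.3, 0, 0, 0, 0, 0, 0, 0]' --force 45

```text
time: 2.45
tool_pos: [0.5274, 0.2734, 0.0344]
tool_rot: [3.141, 0.0, 2.775]
contact_force: [-1.1, -0.9, 4.9]
opening: 0.0136
grip_force: 45.0
```

Request:
apply_moves --delta_pos '[[0, 0, 0.02], [0, 0, 0.06], [0, 0, 0.11], [0, 0, 0.16], [0, 0, 0.2], [0, 0, 0.23], [0, 0, 0.245], [0, 0, 0.25]]' --dr '[[0, 0, 0], [0, 0, 0.03], [0, 0, 0.1], [0, 0, 0.2], [0, 0, 0.32], [0, 0, 0.44], [0, 0, 0.54], [0, 0, 0.6]]' --jaw '[0, 0, 0, 0, 0, 0, 0, 0]'

```text
time: 3.12
tool_pos: [0.5276, 0.2737, 0.1353]
tool_rot: [3.141, 0.001, 3.078]
contact_force: [-0.1, 0.1, -3.2]
opening: 0.0141
grip_force: 45.0
```

Request:
apply_moves --delta_pos '[[0.01, -0.02, 0], [0.03, -0.065, 0], [0.063, -0.13, 0], [0.1, -0.21, 0], [0.14, -0.29, 0], [0.178, -0.365, 0], [0.205, -0.42, 0], [0.22, -0.45, 0]]' --dr '[[0, 0, 0.04], [0, 0, 0.1], [0, 0, 0.18], [0, 0, 0.27], [0, 0, 0.37], [0, 0, 0.47], [0, 0, 0.55], [0, 0, 0.59]]' --jaw '[0, 0, 0, 0, 0, 0, 0, 0]'

```text
time: 3.78
tool_pos: [0.6162, 0.0903, 0.1336]
tool_rot: [-3.141, -0.001, -2.913]
contact_force: [-0.1, -0.4, -4.4]
opening: 0.0134
grip_force: 45.0
```

```bash
cat > look.py <<'E'
import sys
from h import *
s=telemetry.observe();print(s['time'],s['tool_pos'],s['tool_rot'],s['qpos'].round(2),s['opening'])
im=eyes.read_camera('wrist')[:,:,::-1].copy();cv2.imwrite(f'pics/{sys.argv[1]}.png',im)
E
python3 look.py w2
```

```text
3.7833 [0.61616693 0.09026359 0.13356802] [-3.14108973e+00 -6.42751496e-04 -2.91335602e+00] [ 0.02  0.6   1.37 -0.    1.18 -1.78] 0.013353101409714335
```

View pics/w2.png

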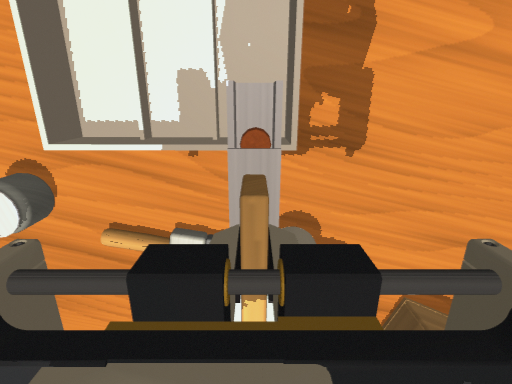

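Wrist view: shaker level over bay 2, mouth edge at row ≈82 (cols 232–280), chunk 0 at (256,139), still about 27 mm inside. Now to compute the tilt.

```bash
cat > plan.py <<'E'
import sys
from h import *
T=np.array([0.5226,-0.0049]);tx=np.array([np.cos(.2274),np.sin(.2274)]);ty=np.array([-tx[1],tx[0]])
def pose(u,v,z,deg,psi=.2274):
    t=np.radians(deg);c,s=np.cos(psi),np.sin(psi)
    X=np.array([c*np.cos(t),s*np.cos(t),np.sin(t)]);Y=np.array([-s,c,0]);Z=np.cross(X,Y)
    M=np.r_[T+u*tx+v*ty,z];return M+.098*X+.0304*Z,np.c_[-X,Y,-Z]
def where():
    s=telemetry.observe();Rt=R.from_euler('xyz',s['tool_rot']).as_matrix();X,Z=-Rt[:,0],-Rt[:,2]
    M=s['tool_pos']-.098*X-.0304*Z;d=M[:2]-T
    return s,Rt,(d@tx,d@ty,M[2],np.degrees(np.arcsin(X[2])),np.arctan2(X[1],X[0]))
if __name__=='__main__':
    s,Rt,w=where();print('mouth u v z tilt yaw',np.round(w,4),'t',s['time'])
    for a in sys.argv[1:]:
        p,Rg=pose(*map(float,a.split(',')))
        print(a,((p-s['tool_pos'])/.4).round(4),(R.from_matrix(Rg@Rt.T).as_rotvec()/.5).round(4))
E
cat > count.py <<'E'
from plan import *
s,Rt,w=where();print('mouth',np.round(w,4),'t',s['time'],'F',s['contact_force'].round(2))
im=eyes.read_camera('wrist')
r,g,b=[im[:,:,i].astype(int) for i in range(3)]
mask=((r>g*1.6)&(r-b>40)).astype(np.uint8)
def poly(P):
    m=np.zeros(mask.shape,np.uint8);cv2.fillPoly(m,[proj('wrist',P).round().astype(int)],1);return m
X,Y,Z=-Rt[:,0],Rt[:,1],-Rt[:,2];O=s['tool_pos']-.0344*Z
m=poly(np.array([O+X*x+Y*y+Z*.015 for x,y in((-.098,-.013),(-.098,.013),(-.058,.013),(-.058,-.013))]))
print('mouth zone px',(mask*m).sum(),'of',m.sum(), 'leading row', np.where((mask*m).any(1))[0][:1])
for i,v in enumerate((-.0707,0,.0707)):
    m=poly(np.array([np.r_[T+x*tx+(v+y)*ty,.012] for x,y in((-.063,-.033),(-.063,.033),(.063,.033),(.063,-.033))]))
    q=mask*m;n,_,st,ce=cv2.connectedComponentsWithStats(q)
    print('bay',i,q.sum(),m.sum(),[(int(st[k,4]),ce[k].round().tolist()) for k in range(1,n) if st[k,4]>25])
cv2.imwrite('pics/last.png',im[:,:,::-1])
E
python3 count.py; python3 plan.py .015,.0707,.06,15 .015,.0707,.055,18 .015,.0707,.055,21
```

```text
mouth [ 0.015   0.0701  0.1031 -0.0112  0.2276] t 3.8333 F [ 0.51 -1.7  -3.5 ]
mouth zone px 399 of 3002 leading row [128]
bay 0 0 9936 []
bay 1 0 10005 []
bay 2 197 10074 [(197, [254.0, 133.0])]
mouth u v z tilt yaw [ 0.0145  0.0725  0.1031 -0.0431  0.2258] t 3.8833
.015,.0707,.06,15 [-0.0252 -0.01   -0.0468] [ 0.1183 -0.5116  0.0033]
.015,.0707,.055,18 [-0.0325 -0.0117 -0.0481] [ 0.1418 -0.6136  0.0033]
.015,.0707,.055,21 [-0.0403 -0.0135 -0.0373] [ 0.1654 -0.7157  0.0033]
```

Request:
apply_moves --delta_pos '[[-0.003, -0.001, -0.006], [-0.007, -0.003, -0.014], [-0.012, -0.005, -0.023], [-0.017, -0.007, -0.032], [-0.021, -0.009, -0.04], [-0.025, -0.01, -0.047], [-0.025, -0.01, -0.047]]' --dr '[[0.015, -0.06, 0], [0.035, -0.15, 0], [0.06, -0.25, 0], [0.08, -0.35, 0], [0.1, -0.44, 0], [0.118, -0.51, 0.003], [0.118, -0.51, 0.003]]' --jaw '[0, 0, 0, 0, 0, 0, 0]'

```text
time: 4.47
tool_pos: [0.6022, 0.0904, 0.1138]
tool_rot: [3.14, 0.258, -2.911]
contact_force: [-1.1, 0.0, -2.8]
opening: 0.0137
grip_force: 45.0
```

```bash
python3 count.py; python3 plan.py .015,.0707,.055,15 .015,.0707,.055,18 .015,.0707,.055,20
```

```text
mouth [1.2100e-02 7.4700e-02 5.9400e-02 1.4795e+01 2.3020e-01] t 4.4667 F [-1.13  0.02 -2.82]
mouth zone px 362 of 2967 leading row [126]
bay 0 0 10965 []
bay 1 0 10985 []
bay 2 13 11156 []
mouth u v z tilt yaw [1.32000e-02 7.43000e-02 6.01000e-02 1.48104e+01 2.30100e-01] t 4.5167
.015,.0707,.055,15 [ 0.0061 -0.0084 -0.0121] [-0.0001 -0.0068 -0.0058]
.015,.0707,.055,18 [-0.0012 -0.0101 -0.001 ] [ 0.0236 -0.1088 -0.0058]
.015,.0707,.055,20 [-0.0064 -0.0113  0.0063] [ 0.0395 -0.1768 -0.0059]
```

Request:
apply_moves --delta_pos '[[-0.001, -0.01, -0.006], [-0.001, -0.01, -0.006], [0.022, -0.005, 0.002], [-0.001, -0.01, -0.006], [0.022, -0.005, 0.002], [-0.001, -0.01, -0.006], [-0.001, -0.01, -0.006]]' --dr '[[0.024, -0.108, -0.006], [0.024, -0.108, -0.006], [0.024, -0.108, -0.006], [0.024, -0.108, -0.006], [0.024, -0.108, -0.006], [0.024, -0.108, -0.006], [0.024, -0.108, -0.006]]' --jaw '[0, 0, 0, 0, 0, 0, 0]'

```text
time: 5.1
tool_pos: [0.604, 0.086, 0.1123]
tool_rot: [-3.141, 0.313, -2.914]
contact_force: [0.1, -0.1, -2.8]
opening: 0.0136
grip_force: 45.0
```

```bash
python3 count.py
```

```text
mouth [1.59000e-02 7.02000e-02 5.32000e-02 1.79536e+01 2.27600e-01] t 5.1 F [ 0.08 -0.05 -2.85]
mouth zone px 1048 of 3001 leading row [95]
bay 0 0 10945 []
bay 1 0 10947 []
bay 2 714 11070 [(714, [256.0, 110.0])]
```

Request:
apply_moves --delta_pos '[[0.023, 0.005, 0.008], [0, 0, 0], [0.023, 0.005, 0.008], [0, 0, 0], [0, 0, 0]]' --dr '[[0, 0, 0], [0, 0, 0], [0, 0, 0], [0, 0, 0], [0, 0, 0]]' --jaw '[0, 0, 0, 0, 0]'

```text
time: 5.57
tool_pos: [0.604, 0.0858, 0.1122]
tool_rot: [-3.141, 0.314, -2.914]
contact_force: [-0.5, 0.3, -4.1]
opening: 0.0137
grip_force: 45.0
```

```bash
python3 count.py
```

```text
mouth [1.59000e-02 7.00000e-02 5.30000e-02 1.80025e+01 2.27600e-01] t 5.5667 F [-0.49  0.3  -4.14]
mouth zone px 1312 of 3001 leading row [75]
bay 0 0 10945 []
bay 1 0 11070 []
bay 2 1388 11132 [(1047, [258.0, 75.0]), (341, [257.0, 116.0])]
```

Request:
apply_moves --delta_pos '[[0, 0, 0], [0, 0, 0]]' --dr '[[0, 0, 0], [0, 0, 0]]' --jaw '[0, 0]'

```text
time: 5.78
tool_pos: [0.6053, 0.0856, 0.113]
tool_rot: [-3.141, 0.317, -2.914]
contact_force: [0.4, 0.2, -2.6]
opening: 0.0139
grip_force: 45.0
```

```bash
python3 count.py
```

```text
mouth [1.73000e-02 6.95000e-02 5.35000e-02 1.81727e+01 2.27400e-01] t 5.7833 F [ 0.42  0.2  -2.55]
mouth zone px 765 of 2958 leading row [108]
bay 0 0 10853 []
bay 1 0 10919 []
bay 2 1053 11041 [(741, [263.0, 21.0]), (312, [257.0, 116.0])]
```

View pics/last.png

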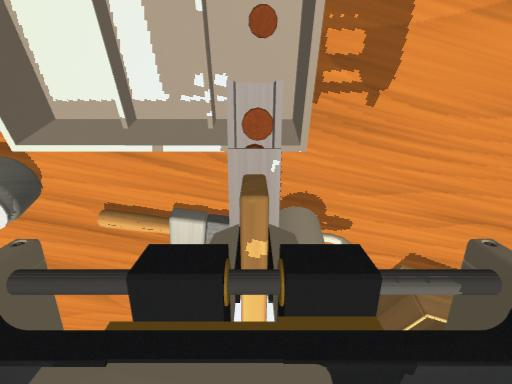

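Chunk 0 is in bay 2 (263,21). Chunk 1 is in the mouth (257,122) with chunk 2 just behind it.

Request:
apply_moves --delta_pos '[[0.023, 0.005, 0.008], [0, 0, 0], [0.023, 0.005, 0.008], [0, 0, 0], [0, 0, 0], [0, 0, 0]]' --dr '[[0, 0, 0], [0, 0, 0], [0, 0, 0], [0, 0, 0], [0, 0, 0], [0, 0, 0]]' --jaw '[0, 0, 0, 0, 0, 0]'

```text
time: 6.33
tool_pos: [0.6046, 0.0855, 0.1126]
tool_rot: [-3.141, 0.316, -2.914]
contact_force: [0.0, -0.0, -3.0]
opening: 0.0139
grip_force: 45.0
```

```bash
python3 count.py
```

```text
mouth [1.66000e-02 6.96000e-02 5.32000e-02 1.81209e+01 2.27100e-01] t 6.3333 F [ 0.02 -0.02 -3.04]
mouth zone px 1422 of 3001 leading row [81]
bay 0 0 10853 []
bay 1 0 10919 []
bay 2 1577 10980 [(735, [262.0, 22.0]), (832, [258.0, 98.0])]
```

Request:
apply_moves --delta_pos '[[0.023, 0.005, 0.008], [0, 0, 0], [0, 0, 0], [0, 0, 0], [0, 0, 0]]' --dr '[[0, 0, 0], [0, 0, 0], [0, 0, 0], [0, 0, 0], [0, 0, 0]]' --jaw '[0, 0, 0, 0, 0]'

```text
time: 6.8
tool_pos: [0.6052, 0.0855, 0.1129]
tool_rot: [-3.141, 0.317, -2.914]
contact_force: [-0.4, 0.6, -4.0]
opening: 0.0137
grip_force: 45.0
```

```bash
python3 count.py
```

```text
mouth [1.72000e-02 6.94000e-02 5.34000e-02 1.81776e+01 2.27300e-01] t 6.8 F [-0.43  0.61 -3.98]
mouth zone px 1571 of 3002 leading row [75]
bay 0 0 10853 []
bay 1 0 10919 []
bay 2 1697 10980 [(732, [263.0, 21.0]), (850, [258.0, 91.0]), (115, [256.0, 119.0])]
```

Request:
apply_moves --delta_pos '[[0.023, 0.005, 0.008], [0, 0, 0], [0, 0, 0], [0, 0, 0], [0, 0, 0]]' --dr '[[0, 0, 0], [0, 0, 0], [0, 0, 0], [0, 0, 0], [0, 0, 0]]' --jaw '[0, 0, 0, 0, 0]'

```text
time: 7.27
tool_pos: [0.6051, 0.0855, 0.1129]
tool_rot: [-3.141, 0.317, -2.914]
contact_force: [0.5, -1.1, -3.5]
opening: 0.0134
grip_force: 45.0
```

```bash
python3 count.py
```

```text
mouth [1.71000e-02 6.94000e-02 5.34000e-02 1.81787e+01 2.27300e-01] t 7.2667 F [ 0.46 -1.14 -3.5 ]
mouth zone px 763 of 2967 leading row [109]
bay 0 0 10853 []
bay 1 0 10919 []
bay 2 1688 10980 [(731, [263.0, 21.0]), (685, [248.0, 59.0]), (272, [257.0, 116.0])]
```

```bash
python3 plan.py .016,.07,.06,8 .016,0,.06,8 .016,0,.053,18
```

```text
mouth u v z tilt yaw [1.73000e-02 6.94000e-02 5.35000e-02 1.81923e+01 2.27400e-01] t 7.3167
.016,.07,.06,8 [ 0.019   0.0059 -0.023 ] [-0.078   0.3471  0.0005]
.016,0,.06,8 [ 0.0584 -0.1646 -0.023 ] [-0.078   0.3471  0.0005]
.016,0,.053,18 [ 0.0365 -0.1697 -0.0018] [0.0006 0.007  0.0007]
```

Request:
apply_moves --delta_pos '[[0.012, 0, -0.01], [0.022, -0.012, -0.023], [0.03, -0.042, -0.023], [0.04, -0.085, -0.023], [0.05, -0.128, -0.023], [0.056, -0.155, -0.023], [0.058, -0.165, -0.023], [0.058, -0.165, -0.023]]' --dr '[[-0.04, 0.18, 0], [-0.078, 0.347, 0], [-0.078, 0.347, 0], [-0.078, 0.347, 0], [-0.078, 0.347, 0], [-0.078, 0.347, 0], [-0.078, 0.347, 0], [-0.078, 0.347, 0]]' --jaw '[0, 0, 0, 0, 0, 0, 0, 0]'

```text
time: 7.98
tool_pos: [0.6281, 0.0183, 0.1036]
tool_rot: [3.142, 0.14, -2.916]
contact_force: [0.5, 0.3, -2.5]
opening: 0.0136
grip_force: 45.0
```

Request:
apply_moves --delta_pos '[[-0.006, -0.001, 0.006], [-0.014, -0.003, 0.014], [-0.022, -0.005, 0.021], [0.001, 0, 0.029], [-0.022, -0.005, 0.021], [0.001, 0, 0.029], [-0.022, -0.005, 0.021], [-0.022, -0.005, 0.021]]' --dr '[[0.02, -0.1, 0], [0.05, -0.23, 0], [0.078, -0.34, 0], [0.078, -0.34, 0], [0.078, -0.34, 0], [0.078, -0.34, 0], [0.078, -0.34, 0], [0.078, -0.34, 0]]' --jaw '[0, 0, 0, 0, 0, 0, 0, 0]'

```text
time: 8.65
tool_pos: [0.6177, 0.0184, 0.1115]
tool_rot: [3.141, 0.312, -2.914]
contact_force: [-0.2, 0.0, -3.7]
opening: 0.0139
grip_force: 45.0
```

```bash
python3 count.py
```

```text
mouth [1.40000e-02 1.20000e-03 5.25000e-02 1.78792e+01 2.27900e-01] t 8.65 F [-0.21  0.02 -3.65]
mouth zone px 709 of 3001 leading row [116]
bay 0 0 11340 []
bay 1 878 11340 [(673, [264.0, 43.0]), (205, [257.0, 121.0])]
bay 2 1409 11277 [(822, [361.0, 27.0]), (587, [334.0, 56.0])]
```

Request:
apply_moves --delta_pos '[[0.023, 0.005, 0.008], [0, 0, 0], [0.023, 0.005, 0.008], [0, 0, 0], [0, 0, 0], [0, 0, 0]]' --dr '[[0, 0, 0], [0, 0, 0], [0, 0, 0], [0, 0, 0], [0, 0, 0], [0, 0, 0]]' --jaw '[0, 0, 0, 0, 0, 0]'

```text
time: 9.2
tool_pos: [0.6189, 0.0179, 0.1118]
tool_rot: [3.141, 0.313, -2.914]
contact_force: [0.2, -0.2, -2.6]
opening: 0.0139
grip_force: 45.0
```

```bash
python3 count.py
```

```text
mouth [1.51000e-02 5.00000e-04 5.27000e-02 1.79325e+01 2.27200e-01] t 9.2 F [ 0.22 -0.21 -2.56]
mouth zone px 969 of 3001 leading row [92]
bay 0 0 11098 []
bay 1 1480 11160 [(683, [265.0, 41.0]), (797, [258.0, 108.0])]
bay 2 1426 11098 [(835, [362.0, 25.0]), (591, [336.0, 54.0])]
```

Request:
apply_moves --delta_pos '[[0.023, 0.005, 0.008], [0, 0, 0], [0.023, 0.005, 0.008], [0, 0, 0], [0, 0, 0], [0, 0, 0]]' --dr '[[0, 0, 0], [0, 0, 0], [0, 0, 0], [0, 0, 0], [0, 0, 0], [0, 0, 0]]' --jaw '[0, 0, 0, 0, 0, 0]'

```text
time: 9.75
tool_pos: [0.6191, 0.0176, 0.1118]
tool_rot: [3.141, 0.313, -2.915]
contact_force: [0.4, 0.4, -2.9]
opening: 0.014
grip_force: 45.0
```

```bash
python3 count.py
```

```text
mouth [1.52000e-02 2.00000e-04 5.27000e-02 1.79403e+01 2.27000e-01] t 9.75 F [ 0.41  0.39 -2.92]
mouth zone px 739 of 3001 leading row [114]
bay 0 0 11098 []
bay 1 1227 11160 [(1028, [261.0, 38.0]), (199, [257.0, 119.0])]
bay 2 1426 11098 [(834, [363.0, 24.0]), (592, [336.0, 54.0])]
```

Request:
apply_moves --delta_pos '[[0.023, 0.005, 0.008], [0, 0, 0], [0.023, 0.005, 0.008], [0, 0, 0], [0.023, 0.005, 0.008], [0, 0, 0], [0, 0, 0], [0, 0, 0]]' --dr '[[0, 0, 0], [0, 0, 0], [0, 0, 0], [0, 0, 0], [0, 0, 0], [0, 0, 0], [0, 0, 0], [0, 0, 0]]' --jaw '[0, 0, 0, 0, 0, 0, 0, 0]'

```text
time: 10.47
tool_pos: [0.6192, 0.0175, 0.1119]
tool_rot: [3.142, 0.313, -2.915]
contact_force: [-0.1, -0.3, -2.6]
opening: 0.014
grip_force: 45.0
```

```bash
python3 count.py
```

```text
mouth [1.53000e-02 1.00000e-04 5.28000e-02 1.79454e+01 2.26900e-01] t 10.4667 F [-0.05 -0.33 -2.63]
mouth zone px 413 of 3001 leading row [127]
bay 0 0 11098 []
bay 1 1160 11160 [(1160, [261.0, 48.0])]
bay 2 1428 11098 [(834, [363.0, 24.0]), (594, [336.0, 54.0])]
```

View pics/last.png

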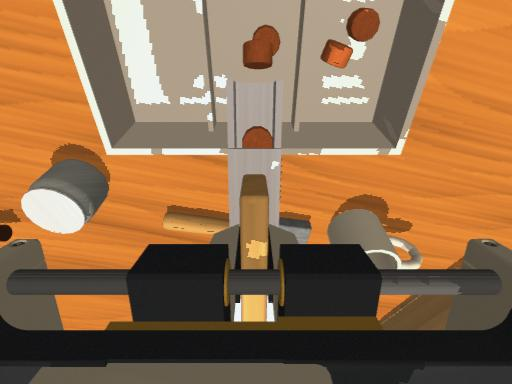

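Bay 2 holds two (363,24),(336,54). Bay 1 has two visible (266,38),(258,53), likely a third under them: the tube's leading edge retreated, so three have dropped there. The remaining three go to bay 0.

```bash
python3 plan.py .016,-.07,.06,8 .02,-.0707,.053,20
```

```text
mouth u v z tilt yaw [1.57000e-02 0.00000e+00 5.29000e-02 1.79826e+01 2.27000e-01] t 10.5167
.016,-.07,.06,8 [ 0.0621 -0.1652 -0.0209] [-0.0781  0.3396  0.0009]
.02,-.0707,.053,20 [ 0.0452 -0.1709  0.0075] [ 0.0162 -0.0685  0.0009]
```

Request:
apply_moves --delta_pos '[[0.012, 0, -0.01], [0.022, -0.012, -0.021], [0.032, -0.042, -0.021], [0.042, -0.085, -0.021], [0.052, -0.128, -0.021], [0.06, -0.155, -0.021], [0.062, -0.165, -0.021], [0.062, -0.165, -0.021]]' --dr '[[-0.04, 0.18, 0], [-0.078, 0.34, 0], [-0.078, 0.34, 0], [-0.078, 0.34, 0], [-0.078, 0.34, 0], [-0.078, 0.34, 0], [-0.078, 0.34, 0], [-0.078, 0.34, 0]]' --jaw '[0, 0, 0, 0, 0, 0, 0, 0]'

```text
time: 11.18
tool_pos: [0.6442, -0.0498, 0.1035]
tool_rot: [3.142, 0.14, -2.916]
contact_force: [-0.7, 0.8, -3.0]
opening: 0.014
grip_force: 45.0
```

Request:
apply_moves --delta_pos '[[-0.005, -0.002, 0.009], [-0.012, -0.004, 0.019], [-0.017, -0.006, 0.028], [0.006, 0, 0.037], [-0.017, -0.006, 0.028], [0.006, 0, 0.037], [-0.017, -0.006, 0.028], [-0.017, -0.006, 0.028]]' --dr '[[0.03, -0.13, 0], [0.06, -0.27, 0], [0.094, -0.408, 0], [0.094, -0.408, 0], [0.094, -0.408, 0], [0.094, -0.408, 0], [0.094, -0.408, 0], [0.094, -0.408, 0]]' --jaw '[0, 0, 0, 0, 0, 0, 0, 0]'

```text
time: 11.85
tool_pos: [0.6358, -0.0499, 0.1142]
tool_rot: [3.141, 0.347, -2.914]
contact_force: [-0.3, 0.9, -2.6]
opening: 0.0139
grip_force: 45.0
```

Request:
apply_moves --delta_pos '[[0.023, 0.005, 0.009], [0, 0, 0], [0.023, 0.005, 0.009], [0, 0, 0], [0.023, 0.005, 0.009], [0, 0, 0], [0, 0, 0], [0, 0, 0]]' --dr '[[0, 0, 0], [0, 0, 0], [0, 0, 0], [0, 0, 0], [0, 0, 0], [0, 0, 0], [0, 0, 0], [0, 0, 0]]' --jaw '[0, 0, 0, 0, 0, 0, 0, 0]'

```text
time: 12.52
tool_pos: [0.6368, -0.0503, 0.1145]
tool_rot: [3.141, 0.348, -2.914]
contact_force: [0.3, 0.4, -1.9]
opening: 0.0137
grip_force: 45.0
```

```bash
python3 count.py
```

```text
mouth [ 1.92000e-02 -7.00000e-02  5.26000e-02  1.99218e+01  2.27100e-01] t 12.5167 F [ 0.32  0.35 -1.9 ]
mouth zone px 1018 of 3001 leading row [81]
bay 0 1564 10647 [(736, [255.0, 27.0]), (828, [258.0, 97.0])]
bay 1 1341 10588 [(1341, [362.0, 23.0])]
bay 2 1709 10420 [(1051, [468.0, 15.0]), (658, [437.0, 45.0])]
```

Request:
apply_moves --delta_pos '[[0.023, 0.005, 0.009], [0, 0, 0], [0.023, 0.005, 0.009], [0, 0, 0], [0.023, 0.005, 0.009], [0, 0, 0], [0, 0, 0], [0, 0, 0]]' --dr '[[0, 0, 0], [0, 0, 0], [0, 0, 0], [0, 0, 0], [0, 0, 0], [0, 0, 0], [0, 0, 0], [0, 0, 0]]' --jaw '[0, 0, 0, 0, 0, 0, 0, 0]'

```text
time: 13.23
tool_pos: [0.6371, -0.0507, 0.1146]
tool_rot: [3.141, 0.348, -2.915]
contact_force: [-0.5, -0.1, -1.7]
opening: 0.0138
grip_force: 45.0
```

```bash
python3 count.py
```

```text
mouth [ 1.95000e-02 -7.04000e-02  5.26000e-02  1.99395e+01  2.26900e-01] t 13.2333 F [-0.49 -0.09 -1.67]
mouth zone px 815 of 3001 leading row [88]
bay 0 2092 10530 [(741, [256.0, 26.0]), (592, [265.0, 62.0]), (759, [258.0, 103.0])]
bay 1 1333 10646 [(1333, [363.0, 23.0])]
bay 2 1707 10522 [(1045, [469.0, 15.0]), (662, [437.0, 45.0])]
```

Two in bay 0; the last one sits near the mouth.

Request:
apply_moves --delta_pos '[[0.023, 0.005, 0.009], [0, 0, 0], [0.023, 0.005, 0.009], [0, 0, 0], [0.023, 0.005, 0.009], [0, 0, 0], [0, 0, 0], [0, 0, 0]]' --dr '[[0, 0, 0], [0, 0, 0], [0, 0, 0], [0, 0, 0], [0, 0, 0], [0, 0, 0], [0, 0, 0], [0, 0, 0]]' --jaw '[0, 0, 0, 0, 0, 0, 0, 0]'

```text
time: 13.95
tool_pos: [0.6372, -0.0509, 0.1147]
tool_rot: [3.141, 0.348, -2.915]
contact_force: [0.6, -0.1, -3.1]
opening: 0.0135
grip_force: 45.0
```

```bash
python3 count.py
```

```text
mouth [ 1.95000e-02 -7.06000e-02  5.27000e-02  1.99454e+01  2.26900e-01] t 13.95 F [ 0.58 -0.1  -3.15]
mouth zone px 0 of 3001 leading row []
bay 0 1978 10530 [(738, [256.0, 26.0]), (647, [227.0, 44.0]), (593, [265.0, 61.0])]
bay 1 1327 10588 [(1327, [363.0, 23.0])]
bay 2 1700 10463 [(1040, [469.0, 15.0]), (660, [438.0, 45.0])]
```

```bash
python3 plan.py .016,-.07,.06,8 .016,-.02,.12,0 .016,.0,.13,0
```

```text
mouth u v z tilt yaw [ 1.99000e-02 -7.07000e-02  5.28000e-02  1.99781e+01  2.27000e-01] t 14.0
.016,-.07,.06,8 [ 0.0172  0.0058 -0.0278] [-0.0941  0.4074  0.0008]
.016,-.02,.12,0 [0.0017 0.1305 0.0888] [-0.157   0.6795  0.0008]
.016,.0,.13,0 [-0.0096  0.1793  0.1138] [-0.157   0.6795  0.0008]
```

Request:
apply_moves --delta_pos '[[0.01, 0.001, 0.01], [0.012, 0.005, 0.03], [0.01, 0.02, 0.055], [0.006, 0.06, 0.08], [0, 0.11, 0.1], [-0.005, 0.15, 0.114], [-0.009, 0.175, 0.114], [-0.01, 0.18, 0.114]]' --dr '[[-0.02, 0.1, 0], [-0.05, 0.23, 0], [-0.08, 0.36, 0], [-0.11, 0.48, 0], [-0.135, 0.58, 0], [-0.15, 0.65, 0], [-0.157, 0.68, 0], [-0.157, 0.68, 0]]' --jaw '[0, 0, 0, 0, 0, 0, 0, 0]'

```text
time: 14.67
tool_pos: [0.6338, 0.0232, 0.1602]
tool_rot: [3.141, 0.0, -2.912]
contact_force: [0.1, 0.4, -3.2]
opening: 0.0137
grip_force: 45.0
```

```bash
python3 count.py; python3 - <<'E'
from h import *
w=cv2.imread('pics/last.png');s=eyes.read_camera('side')[:,:,::-1];s2=eyes.read_camera('scene')[:,:,::-1]
f=lambda i,k:cv2.resize(i,None,fx=k,fy=k,interpolation=cv2.INTER_CUBIC)
a=f(w[0:200,56:456],1.0);a=f(a,2)[:, :800]
b=np.hstack([f(s[150:240,230:340],2),f(s2[145:235,205:325],2)]);b=np.pad(b,((0,0),(0,800-b.shape[1]),(0,0)))
cv2.imwrite('pics/c2.png',np.vstack([a,b]))
E
```

```text
mouth [0.0167 0.0021 0.1298 0.0227 0.2294] t 14.6667 F [ 0.11  0.44 -3.19]
mouth zone px 26 of 3001 leading row [77]
bay 0 913 8912 [(348, [183.0, 65.0]), (307, [163.0, 76.0]), (258, [191.0, 88.0])]
bay 1 994 8844 [(376, [246.0, 27.0]), (311, [249.0, 49.0]), (307, [260.0, 69.0])]
bay 2 639 8846 [(353, [327.0, 58.0]), (286, [311.0, 77.0])]
```

View pics/c2.png

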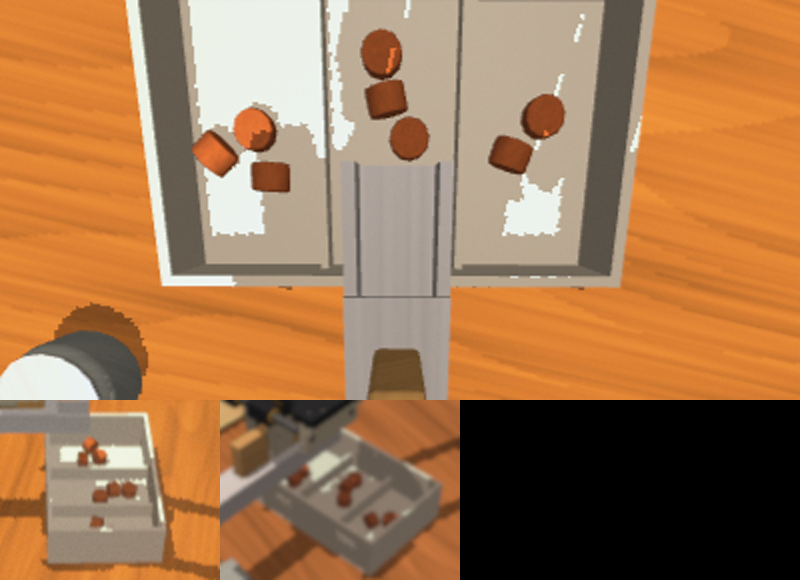

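All eight are in the tray, 3/3/2, at (183,65),(163,76),(191,88) / (246,27),(249,49),(260,69) / (327,58),(311,77), and none stacked. Returning the shaker to its place.

Request:
apply_moves --delta_pos '[[-0.02, 0.04, 0], [-0.06, 0.13, 0], [-0.1, 0.225, 0], [-0.14, 0.32, 0], [-0.18, 0.415, 0], [-0.22, 0.51, 0], [-0.25, 0.59, 0], [-0.266, 0.625, 0]]' --dr '[[0, 0, -0.08], [0, 0, -0.2], [0, 0, -0.35], [0, 0, -0.5], [0, 0, -0.65], [0, 0, -0.8], [0, 0, -0.92], [0, 0, -1]]' --jaw '[0, 0, 0, 0, 0, 0, 0, 0]'

```text
time: 15.48
tool_pos: [0.5251, 0.2736, 0.1602]
tool_rot: [3.14, -0.001, 2.867]
contact_force: [0.3, -0.0, -3.1]
opening: 0.0135
grip_force: 45.0
```

Request:
apply_moves --delta_pos '[[0, 0, -0.05], [0, 0, -0.12], [0, 0, -0.18], [0, 0, -0.23], [0, 0, -0.26], [0, 0, -0.28], [0, 0, -0.29], [0, 0, -0.29]]' --dr '[[0, 0, -0.05], [0, 0, -0.1], [0, 0, -0.15], [0, 0, -0.19], [0, 0, -0.19], [0, 0, -0.19], [0, 0, -0.19], [0, 0, -0.19]]' --jaw '[0, 0, 0, 0, 0, 0, 0, 0]'

```text
time: 16.15
tool_pos: [0.5269, 0.2702, 0.0438]
tool_rot: [-3.141, -0.001, 2.773]
contact_force: [-0.5, 0.8, -2.9]
opening: 0.0139
grip_force: 45.0
```

Request:
apply_moves --delta_pos '[[0, 0, -0.01], [0, 0, -0.018], [0, 0, -0.022], [0, 0, -0.024], [0, 0, -0.025], [0, 0, -0.025]]' --dr '[[0, 0, 0], [0, 0, 0], [0, 0, 0], [0, 0, 0], [0, 0, 0], [0, 0, 0]]' --jaw '[0, 0, 0, 0, 0, 0]'

```text
time: 16.65
tool_pos: [0.527, 0.2712, 0.0345]
tool_rot: [3.141, -0.0, 2.774]
contact_force: [0.3, 0.2, -2.3]
opening: 0.0135
grip_force: 45.0
```

Request:
apply_moves --delta_pos '[[0, 0, -0.002], [0, 0, -0.003], [0, 0, -0.003]]' --dr '[[0, 0, 0], [0, 0, 0], [0, 0, 0]]' --jaw '[0, 0, 0]'

```text
time: 16.9
tool_pos: [0.5271, 0.2712, 0.0344]
tool_rot: [3.141, 0.001, 2.774]
contact_force: [-2.6, -1.5, 4.9]
opening: 0.0143
grip_force: 45.0
```

Supported by the table. Opening, then rising.

Request:
apply_moves --delta_pos '[[0, 0, 0], [0, 0, 0], [0, 0, 0], [0, 0, 0.05], [0, 0, 0.12], [0, 0, 0.2], [0, 0, 0.3], [0, 0, 0.4]]' --dr '[[0, 0, 0], [0, 0, 0], [0, 0, 0], [0, 0, 0], [0, 0, 0], [0, 0, 0], [0, 0, 0], [0, 0, 0]]' --jaw '[0.3, 0.5, 0.5, 0.5, 0.5, 0.5, 0.5, 0.5]'

```text
time: 17.57
tool_pos: [0.5264, 0.2709, 0.1943]
tool_rot: [-3.141, -0.001, 2.774]
contact_force: [1.4, 0.0, 0.0]
opening: 0.046
grip_force: 0.0
```

```bash
python3 - <<'E'
from h import *
s=telemetry.observe();print(s['time'],s['tool_pos'],s['tool_rot'],s['qpos'].round(3),s['opening'])
# lid corners by colour in side image
sd=cv2.imread('pics/side0.png');sc=cv2.imread('pics/scene0.png')
for n,im,(x0,y0,x1,y1) in(('side',sd,(255,110,350,160)),('scene',sc,(165,110,262,168))):
    h=cv2.cvtColor(im,cv2.COLOR_BGR2HSV)[y0:y1,x0:x1];b=im[y0:y1,x0:x1]
    print(n,b[20,20],b[5,3],h[20,20],h[5,3],h[25,20])
E
```

```text
17.5667 [0.52637895 0.27089881 0.1942525 ] [-3.14069670e+00 -1.44792009e-03  2.77383999e+00] [ 0.346  0.491  1.38   0.     1.272 -0.857] 0.045977896908024424
side [129 212 235] [ 39 115 200] [ 23 115 235] [ 14 205 200] [ 22 123 236]
scene [ 47  90 153] [ 49  96 165] [ 12 177 153] [ 12 179 165] [ 17 127 183]
```

Request:
apply_moves --delta_pos '[[-0.005, -0.1, 0], [-0.01, -0.2, 0], [-0.015, -0.3, 0], [-0.02, -0.4, 0], [-0.025, -0.5, 0], [-0.03, -0.6, 0], [-0.035, -0.7, 0], [-0.04, -0.8, 0]]' --dr '[[0, 0, 0.1], [0, 0, 0.2], [0, 0, 0.3], [0, 0, 0.4], [0, 0, 0.5], [0, 0, 0.6], [0, 0, 0.75], [0, 0, 0.9]]' --jaw '[0.6, 0.6, 0.6, 0.6, 0.6, 0.6, 0.6, 0.6]'

```text
time: 18.23
tool_pos: [0.5105, -0.0508, 0.1933]
tool_rot: [-3.141, 0.0, -3.056]
contact_force: [0.9, -0.7, 0.3]
opening: 0.0551
grip_force: 0.0
```

Request:
apply_moves --delta_pos '[[-0.005, -0.1, 0], [-0.01, -0.2, 0], [-0.015, -0.3, 0], [-0.02, -0.4, 0], [-0.025, -0.5, 0], [-0.025, -0.58, 0.02], [-0.025, -0.61, 0.03], [-0.025, -0.61, 0.03]]' --dr '[[0, 0, 0], [0, 0, 0], [0, 0, 0], [0, 0, 0], [0, 0, 0], [0, 0, 0], [0, 0, 0], [0, 0, 0]]' --jaw '[0.6, 0.6, 0.6, 0.6, 0.6, 0.6, 0.6, 0.6]'

```text
time: 18.9
tool_pos: [0.5008, -0.2961, 0.2056]
tool_rot: [-3.14, 0.001, -3.063]
contact_force: [0.4, -0.5, 0.9]
opening: 0.0552
grip_force: 0.0
```

```bash
python3 look.py w5
```

```text
18.9 [ 0.50082396 -0.29611235  0.20564778] [-3.13993056e+00  8.90431521e-04 -3.06311231e+00] [-0.67  0.46  1.4  -0.    1.28 -2.31] 0.05519823607086291
```

View pics/w5.png

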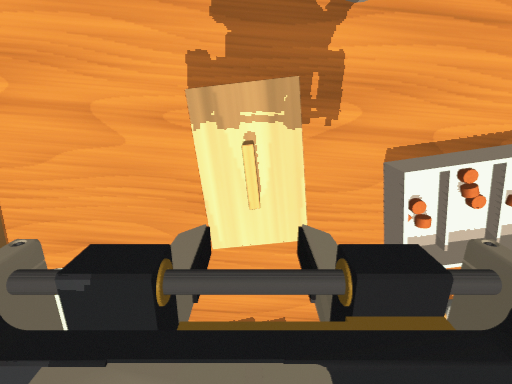

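Lid corners at (186,90),(299,77),(212,249); bar top at (243,143),(254,141),(260,208),(251,209).

```bash
cat > lid.py <<'E'
from h import *
L=np.array([[68,-108,6],[-68,-108,6],[68,108,6],[7,-40,40],[-7,-40,40],[-7,40,40],[7,40,40]])+[0,0,8]
u=[(186,90),(299,77),(212,249),(243,143),(254,141),(260,208),(251,209)]
x,r=fit([('wrist',L.tolist(),u)],[.5,-.294,-1.45]);print(x,np.degrees(x[2]),r.round(1).tolist())
s=telemetry.observe();psi=s['tool_rot'][2]
print('dpos',(x[:2]-s['tool_pos'][:2])/.4,'dz',(.021-s['tool_pos'][2])/.4,'turn',np.degrees((x[2]+np.pi/2-np.pi)-psi), ((x[2]-np.pi/2)-psi)/.5)
E
python3 lid.py
```

```text
[ 0.50322445 -0.29598736 -1.38737479] -79.49072026894598 [[-1.0, -2.6], [1.4, -2.5], [0.4, -0.1], [-1.0, 1.0], [0.4, 1.7], [1.1, 0.3], [-1.3, 0.4]]
dpos [ 0.00604977 -0.00545776] dz -0.4602823258602507 turn 5.9266681833846695 0.20687974694650713
```

Request:
apply_moves --delta_pos '[[0.006, -0.005, -0.08], [0.006, -0.005, -0.17], [0.006, -0.005, -0.26], [0.006, -0.005, -0.34], [0.006, -0.005, -0.4], [0.006, -0.005, -0.44], [0.006, -0.005, -0.46], [0.006, -0.005, -0.46]]' --dr '[[0, 0, 0.07], [0, 0, 0.14], [0, 0, 0.207], [0, 0, 0.207], [0, 0, 0.207], [0, 0, 0.207], [0, 0, 0.207], [0, 0, 0.207]]' --jaw '[0.6, 0.6, 0.6, 0.6, 0.6, 0.6, 0.6, 0.6]'

```text
time: 19.62
tool_pos: [0.5026, -0.2926, 0.0194]
tool_rot: [3.138, -0.003, -2.954]
contact_force: [0.0, -0.1, 0.8]
opening: 0.0553
grip_force: 0.0
```

Request:
apply_moves --delta_pos '[[0, 0, 0], [0, 0, 0], [0, 0, 0], [0, 0, 0], [0, 0, 0], [0, 0, 0], [0, 0, 0], [0, 0, 0]]' --dr '[[0, 0, 0], [0, 0, 0], [0, 0, 0], [0, 0, 0], [0, 0, 0], [0, 0, 0], [0, 0, 0], [0, 0, 0]]' --jaw '[0.3, 0, 0, 0, 0, 0, 0, 0]' --force 35

```text
time: 20.28
tool_pos: [0.5038, -0.2957, 0.0218]
tool_rot: [-3.14, 0.001, -2.956]
contact_force: [1.0, -1.6, 3.3]
opening: 0.0135
grip_force: 35.0
```

Request:
apply_moves --delta_pos '[[0, 0, 0.02], [0, 0, 0.06], [0, 0, 0.11], [0, 0, 0.17], [0, 0, 0.23], [0, 0, 0.28], [0, 0, 0.32], [0, 0, 0.345]]' --dr '[[0, 0, 0], [0, 0, -0.03], [0, 0, -0.1], [0, 0, -0.2], [0, 0, -0.34], [0, 0, -0.5], [0, 0, -0.65], [0, 0, -0.8]]' --jaw '[0, 0, 0, 0, 0, 0, 0, 0]'

```text
time: 20.95
tool_pos: [0.5034, -0.2947, 0.1612]
tool_rot: [-3.141, 0.001, 2.924]
contact_force: [-0.1, 0.5, -1.5]
opening: 0.0138
grip_force: 35.0
```

Request:
apply_moves --delta_pos '[[0.003, 0.04, 0], [0.008, 0.12, 0], [0.015, 0.22, 0], [0.022, 0.33, 0], [0.03, 0.44, 0], [0.036, 0.55, 0], [0.042, 0.65, 0], [0.047, 0.72, 0]]' --dr '[[0, 0, -0.12], [0, 0, -0.24], [0, 0, -0.36], [0, 0, -0.48], [0, 0, -0.6], [0, 0, -0.73], [0, 0, -0.86], [0, 0, -1]]' --jaw '[0, 0, 0, 0, 0, 0, 0, 0]'

```text
time: 21.62
tool_pos: [0.5209, -0.0038, 0.1591]
tool_rot: [-3.141, -0.002, 2.425]
contact_force: [1.1, -0.2, -3.1]
opening: 0.0136
grip_force: 35.0
```

Request:
apply_moves --delta_pos '[[0, 0, 0], [0, 0, 0], [0, 0, 0], [0, 0, 0], [0, 0, 0], [0, 0, 0], [0, 0, 0], [0, 0, 0]]' --dr '[[0, 0, -0.13], [0, 0, -0.28], [0, 0, -0.43], [0, 0, -0.58], [0, 0, -0.73], [0, 0, -0.87], [0, 0, -0.96], [0, 0, -1]]' --jaw '[0, 0, 0, 0, 0, 0, 0, 0]'

```text
time: 22.28
tool_pos: [0.5213, -0.0066, 0.159]
tool_rot: [-3.14, -0.001, 1.925]
contact_force: [-0.4, -0.4, -1.9]
opening: 0.0135
grip_force: 35.0
```

Request:
apply_moves --delta_pos '[[0, 0, -0.02], [0, 0, -0.05], [0, 0, -0.09], [0, 0, -0.1], [0, 0, -0.1]]' --dr '[[0, 0, -0.08], [0, 0, -0.18], [0, 0, -0.258], [0, 0, -0.258], [0, 0, -0.258]]' --jaw '[0, 0, 0, 0, 0]'

```text
time: 22.7
tool_pos: [0.5208, -0.0066, 0.118]
tool_rot: [-3.138, -0.002, 1.8]
contact_force: [-0.2, 0.2, -1.4]
opening: 0.0136
grip_force: 35.0
```

```bash
python3 - <<'E'
from h import *
s=telemetry.observe();print(s['time'],s['tool_pos'],s['tool_rot'],s['qpos'].round(2),s['opening'])
tr=np.array([0.5226,-0.0049]);print('dpos',(tr-s['tool_pos'][:2])/.4,'turn',(np.radians(103.03)-s['tool_rot'][2])/.5)
f=lambda i,k:cv2.resize(i,None,fx=k,fy=k,interpolation=cv2.INTER_CUBIC)
a=[]
psi=s['tool_rot'][2];p=[*s['tool_pos'][:2],psi-np.pi/2,s['tool_pos'][2]-.0138]
for n,(x0,y0) in(('side',(225,120)),('scene',(205,120))):
    im=eyes.read_camera(n)[:,:,::-1]
    c=f(im[y0:y0+120,x0:x0+110].copy(),3.6)
    def draw(P,col):
        for u in proj(n,P): cv2.circle(c,tuple(int(v) for v in ((u-[x0,y0]+.5)*3.6).round()),4,col,1)
    q=np.array([[68,-108,0],[-68,-108,0],[-68,108,0],[68,108,0]])/1000
    draw(place([.5226,-.0049,.2274,.055],q),(255,0,255)); draw(place(p,q+[0,0,.006]),(255,255,0))
    a.append(c)
cv2.imwrite('pics/c3.png',np.hstack(a))
E
```

```text
22.7 [ 0.5208446  -0.00664467  0.11799887] [-3.13821260e+00 -1.85173571e-03  1.80001305e+00] [-0.16  0.45  1.68  0.    1.01 -0.39] 0.01356138616390799
dpos [0.00438849 0.00436167] turn -0.0036006474597085614
```

View pics/c3.png

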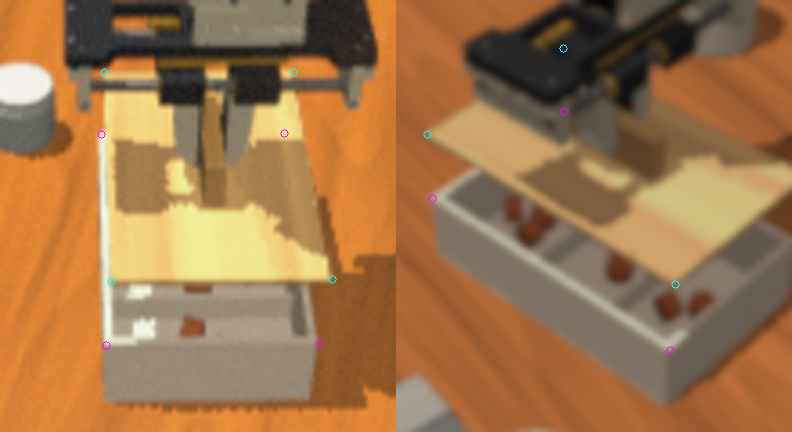

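Projected corners match both the lid and the tray rim, so I'll correct by 2 mm and lower it.

Request:
apply_moves --delta_pos '[[0.004, 0.004, -0.02], [0.004, 0.004, -0.045], [0.004, 0.004, -0.07], [0.004, 0.004, -0.085], [0.004, 0.004, -0.093], [0.004, 0.004, -0.1], [0.004, 0.004, -0.105], [0.004, 0.004, -0.11]]' --dr '[[0, 0, -0.004], [0, 0, -0.004], [0, 0, -0.004], [0, 0, -0.004], [0, 0, -0.004], [0, 0, -0.004], [0, 0, -0.004], [0, 0, -0.004]]' --jaw '[0, 0, 0, 0, 0, 0, 0, 0]'

```text
time: 23.47
tool_pos: [0.5238, -0.0054, 0.0751]
tool_rot: [3.141, -0.0, 1.796]
contact_force: [-0.4, -0.1, -2.9]
opening: 0.0139
grip_force: 35.0
```

Request:
apply_moves --delta_pos '[[0, 0, -0.004], [0, 0, -0.008], [0, 0, -0.011], [0, 0, -0.013], [0, 0, -0.015], [0, 0, -0.015]]' --dr '[[0, 0, 0], [0, 0, 0], [0, 0, 0], [0, 0, 0], [0, 0, 0], [0, 0, 0]]' --jaw '[0, 0, 0, 0, 0, 0]'

```text
time: 23.97
tool_pos: [0.5236, -0.0053, 0.0691]
tool_rot: [-3.142, -0.0, 1.796]
contact_force: [-0.8, -0.0, -2.4]
opening: 0.0139
grip_force: 35.0
```

Request:
apply_moves --delta_pos '[[0, 0, -0.002], [0, 0, -0.003], [0, 0, -0.004], [0, 0, -0.004]]' --dr '[[0, 0, 0], [0, 0, 0], [0, 0, 0], [0, 0, 0]]' --jaw '[0, 0, 0, 0]'

```text
time: 24.3
tool_pos: [0.5238, -0.0053, 0.0687]
tool_rot: [3.141, 0.0, 1.797]
contact_force: [-3.3, 1.4, 8.4]
opening: 0.0138
grip_force: 35.0
```

Contact at exactly the seated height. Releasing.

Request:
apply_moves --delta_pos '[[0, 0, 0.001], [0, 0, 0.002], [0, 0, 0.002], [0, 0, 0.002], [0, 0, 0.04], [0, 0, 0.1], [0, 0, 0.2], [0, 0, 0.3]]' --dr '[[0, 0, 0], [0, 0, 0], [0, 0, 0], [0, 0, 0], [0, 0, 0], [0, 0, 0], [0, 0, 0], [0, 0, 0]]' --jaw '[0.2, 0.4, 0.5, 0.5, 0.5, 0.5, 0.5, 0.5]'

```text
time: 24.97
tool_pos: [0.5228, -0.0052, 0.1879]
tool_rot: [-3.139, -0.002, 1.796]
contact_force: [1.9, -0.5, 0.5]
opening: 0.0457
grip_force: 0.0
```

Request:
apply_moves --delta_pos '[[0, 0, 0.1], [-0.05, 0, 0.15], [-0.05, 0, 0.15], [-0.05, 0, 0.15]]' --dr '[[0, 0, 0], [0, 0, 0], [0, 0, 0], [0, 0, 0]]' --jaw '[0.5, 0.5, 0.5, 0.5]'

```text
time: 25.3
tool_pos: [0.5038, -0.0054, 0.2485]
tool_rot: [3.139, 0.001, 1.796]
contact_force: [-0.0, 0.3, -0.9]
opening: 0.0457
grip_force: 0.0
```

```bash
python3 - <<'E'
from h import *
# numeric check: brightness transitions of side image vs predicted seated lid / shaker
s=telemetry.observe();print(s['time'],s['tool_pos'],s['contact_force'])
q=np.array([[68,-108,6],[-68,-108,6],[-68,108,6],[68,108,6],[68,108,0],[-68,108,0]])/1000
im=eyes.read_camera('side');h=cv2.cvtColor(im,cv2.COLOR_RGB2HSV)
pr=proj('side',place([.5226,-.0049,.2274,.055],q));print(pr.round(1).tolist())
for i,j in((2,3),):
    m=(pr[i]+pr[j])/2
    for f in(-.3,.3):
        c=m+f*(pr[j]-pr[i]);x,y=c.round().astype(int);print(x,y,[im[k,x].tolist() for k in range(y-5,y+7)])
m=(pr[0]+pr[3])/2;x,y=m.round().astype(int);print('left',x,[im[y,k].tolist() for k in range(x-5,x+6)])
m=(pr[1]+pr[2])/2;x,y=m.round().astype(int);print('right',x,[im[y,k].tolist() for k in range(x-5,x+6)])
E
```

```text
25.3 [ 0.50379341 -0.00535352  0.2485122 ] [-0.03195126  0.3453501  -0.93720095]
[[252.5, 154.9], [303.7, 154.8], [313.4, 213.1], [254.0, 213.5], [254.0, 215.3], [313.1, 214.9]]
302 213 [[241, 196, 118], [238, 193, 113], [239, 193, 115], [239, 195, 117], [235, 189, 111], [208, 159, 96], [150, 120, 86], [146, 128, 106], [149, 133, 112], [151, 133, 111], [150, 132, 111], [150, 132, 112]]
266 213 [[241, 201, 121], [240, 198, 119], [240, 199, 119], [240, 199, 120], [238, 195, 117], [218, 167, 100], [152, 121, 80], [141, 123, 100], [146, 133, 112], [150, 134, 113], [147, 131, 112], [149, 133, 114]]
left 253 [[222, 133, 55], [224, 134, 51], [222, 133, 51], [218, 128, 48], [194, 135, 73], [235, 206, 129], [240, 201, 120], [241, 200, 121], [241, 199, 116], [240, 199, 119], [240, 205, 122]]
right 309 [[182, 138, 84], [176, 135, 79], [175, 132, 78], [175, 132, 79], [146, 103, 58], [132, 84, 41], [145, 89, 41], [193, 117, 47], [201, 121, 52], [200, 120, 53], [198, 119, 52]]
```

Lid edges sit within a pixel of the predicted seated outline on the three sides I checked (front, left and right), and no gap shows along the front wall. Handing in.

```bash
python3 -c "
from cell import job
print(job.hand_in())"
```

```text
the job is handed in; nothing more can be done
None
```

The job is handed in at about 25 s: all eight chunks are in the tray (3/3/2 across bays 0, 1 and 2), the shaker is back on the table and released, and the lid is seated; no verdict was returned.

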